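Take the filter cover off the spray turbine

ROBOT

A 7-joint arm with a two-finger parallel gripper is mounted at the origin on the work surface. World frame = base frame: x ahead of the robot, y to its left, z up, the work surface at z = 0. Lengths are in m, angles in rad, forces in N, time in s.
With the tool pointing down it reaches from about 0.35 to 0.9 m from the base axis. Payload 19.9 kg.
Tool frame: the origin (TCP) lies between the finger pads; the fingertips stand 19 mm ahead of it and the grasp point (between the pads) is the TCP; z points along the fingers, y is the line along which they close (so a half turn about z gives the same grasp; the last joint's range is limited). The gripper opens to 94 mm and grips with 3 to 60 N. Pads are 16 mm wide; open, the fingers measure 119 mm over their backs; the gripper's body (75 mm by 177 mm) begins 78 mm behind the grasp point.
Start: joints at [-1.353, 0.417, -0.01, 1.614, 0.005, 1.111, -0.053], TCP at [0.161, 0.604, 0.224] pointing down, gripper open.
Joint ranges: [-2.81, 2.81], [-0.39, 2.02], [-1.27, 1.25], [0.06, 2.57], [-1.19, 4.33], [0.19, 2], [-2.82, 2.82]. Speed limits (rad/s): [1.89, 1.89, 2.39, 2.39, 3.01, 3.01, 3.01].

INTERFACE

Orientations are given as a 3x3 rotation matrix whose columns are the frame's x, y, z axes.
In Python, from rig import robot gives the robot as it stands. Calls block until the motion is done:
- robot.move_ptp(position, orientation): joint-space move of the TCP to a pose.
- robot.move_linear(position, velocity=0.15, frame=None, threshold=None): straight line of the TCP; frame=None keeps the orientation; velocity is the mean speed in m/s. With threshold (N) it stops when the force on the tool has changed by that much, and returns True; else False.
- robot.goto_joints(angles): joint-space move.
- robot.gripper_to(opening): finger opening in m; the grip force is fixed at half the most; returns when the fingers have stopped.
- robot.pause(seconds).
- robot.ik(position, orientation): joint angles nearest the present ones, or None.
- robot.get_state(): the state.
- robot.grab_frame(name): name is "scene" or "top" or "wrist"; returns the picture (480x640x3 uint8, red, green, blue); there is no depth.
- robot.camera_info(name): a dict with "fx", "fy", "cx", "cy" (pixels), "rvec" (rotation vector, rad) and "tvec" (3), from world to camera coordinates, as OpenCV has them. Camera axes: x right, y down, z forward; pixel columns grow to the right and rows downward; lengths in m; the calibration is good to about 2 mm. A picture is of the moment at which its call begins: read the wrist's pose just before it. camera_info takes no time and is no camera call; for the wrist camera it gives the pose at the moment of the call.
A pose or a line that the arm cannot do raises robot.PlanningError and nothing moves.
- robot.sign_off(): hands the job in; it is judged then, once.
The state is a dict: "time": time; "qpos": joint angles; "joint_vel": joint speeds; "effort": joint torques, N m; "ee_pos": TCP position; "tool_rot": TCP orientation; "force": force on the tool from outside, world axes, zero at the start; "moment": the same for the moment, N m; "opening": finger opening in m; "grasp_force": force on a finger pad.
Only numpy, scipy, OpenCV 4.12 (cv2) and the standard library are available. Lean on these libraries where they do the work, as an engineer would, in place of code of your own. Each camera call takes 0.05 s, during which the arm holds its last target. There are 200 camera calls.

TASK

The spray turbine's intake filter is due for a change. Pinch the red snap tab of the filter cover gently in towards the grip rib until its catch lets go, swing that end of the cover up, draw its hooks out from under the case and, without forcing or snapping any of the plastic, lay the cover flat and right way up in the enamel tray, holding it until it rests there. Leave the other things on the bench where they are.

Things in the scene. Friction and masses are not known exactly. Their poses are not given: they have to be found in the camera images.
- turbine: Paint-spray turbine, fixed: a dark blue sheet-metal box 250 (x) x 210 (y) x 170 mm high. Origin: centre of its underside, on the bench; z up. Its flat top (z 170, 3 mm sheet) has a centred intake opening 140 (x) x 104 (y) mm, closed by the filter cover. The pleated filter lies below, 32 mm under the top.
- cover: Loose grey plastic filter cover with black air slots, about 165 g, centred in the turbine's opening with 1.5 mm play, axes parallel to the turbine's. Origin: centre of its underside (skirt bottom), 146 mm above the bench when seated. x points from hook end to tab end, z up. Plate z 24 to 28, x -68.5 to 76, y +-60 mm, resting on the turbine's top; skirt down to z 0. Centre of mass near x 2 mm.
- cover_rib (a point): Grip rib on the cover: middle of its face away from the tab (cover x 20, y 0, z 40). It is a fixed upright wall, x 20 to 26, y +-20 mm, from the plate up to z 52. Rib and tab can be pinched together from above and the cover lifted by them (20 N of grip is enough): over their outer faces 50 mm (53 at the top) relaxed, about 37 mm with the tab at its stop.
- cover_hinge (a point): Middle of the hook end's swing line (cover x -68.5, z 24). Two tongues there reach 6.5 mm under the case sheet, so this end cannot go straight up. With the tab let go, swing the tab end up about this line by 0.25 to 0.5 rad (the tongues dip, nothing binds), draw the cover 10 mm or more along +x, then lift. Hooks and catch snap if cover and case are forced together with over 18 N.
- tab: Red springy snap tab on the cover's +x end. Origin: its flexing line, at cover x 65.5, z 3. Leaf upright to z 27 of the tab, then a ribbed paddle 34 mm wide, 3 mm thick, leaning 0.2 rad outward up to z 51 (26 mm above the plate). A nose on its outside hooks 3 mm under the case sheet. Axes as the cover's when relaxed; pressing the paddle towards the rib tips the tab's z towards cover -x.
- tab_pad (a point): Middle of the tab paddle's outer face: cover x 70, z 43 mm when relaxed. Pressed inward here the tab yields from 4.5 N, lets go at about 0.18 rad (0.10 to 0.27 as the cover stands in its play; about 7 mm and 10 N) and meets a firm stop at 0.33 rad (13 mm, 15 N). More than 40 N snaps it. It springs back out when released.
- cover_seat (a point): Fixed on the turbine: where the cover's origin lies when it is seated (146 mm above the bench, on the turbine's centre line). Axes as the turbine's.
- tray: White enamel tray with blue rim, fixed on the bench, 240 (x) x 200 (y) x 22 mm high, walls and floor 3 mm. Origin: centre of its underside, on the bench; z up. Inside it is 234 x 194 mm: the cover fits best with its long side along the tray's x, either way round, and stands on its skirt with its origin 3 mm above the bench.
- paint_tin: Bystander: steel paint tin with a paper label and red lid, 84 mm across, 100 mm high, upright. Origin: centre of its underside.
- tape_roll: Bystander: beige roll of masking tape, 100 mm across, 36 mm high, lying flat. Origin: centre of its underside.
- jar: Bystander: amber jar with white lid, 68 mm across, 85 mm high, upright. Origin: centre of its underside.
- brush: Bystander: paint brush lying flat along its own x between turbine and tray, 200 mm long, 42 wide, 20 high. Origin: on its underside, midway along.
There are look-alikes about, which are no part of the job. Several things have the shape of the cover; the one meant has the colours described above.

How it is judged:
By the outcome, as a careful person would: the job done as asked, in the order asked, and still so for the second after the job is handed in, with the robot touching nothing.
It also fails if it takes over 72 s, if anything falls off the work surface, if the arm or the gripper's body presses on something with over 40 N, if the wrist force passes 120 N, or if a joint passes its speed limit or range.

## Working session

There is one attempt and no reset: what is moved stays moved. The work goes in short steps, each a Python script; the robot and the scene stay as the last script left them, time stands still between calls to the robot, and variables do not carry over. Pictures are saved under pics/ and viewed, at most 10 in all, crops included, and the job is handed in when it is done.

```bash
ls; mkdir -p pics; cat > h.py <<'E'
import numpy as np, cv2
from rig import robot
def cam(n):
    c=robot.camera_info(n); R=cv2.Rodrigues(np.array(c['rvec'],float))[0]
    K=np.array([[c['fx'],0,c['cx']],[0,c['fy'],c['cy']],[0,0,1.]]); return K,R,np.array(c['tvec'],float).ravel()
def unproj(n,uv,z,C=None):
    K,R,t=C or cam(n); o=-R.T@t; d=R.T@np.linalg.inv(K)@np.array([uv[0],uv[1],1.])
    return o+d*(z-o[2])/d[2]
def proj(n,P,C=None):
    K,R,t=C or cam(n); p=(K@(R@np.atleast_2d(P).T+t[:,None])).T; return p[:,:2]/p[:,2:]
def save(n,f,im=None):
    im=robot.grab_frame(n) if im is None else im
    cv2.imwrite('pics/'+f,cv2.cvtColor(im,cv2.COLOR_RGB2BGR)); return im
E
python3 - <<'E'
from h import *
save('top','top0.png');save('scene','scene0.png')
for n in('top','scene'):
    K,R,t=cam(n);print(n,K[0,0],-R.T@t,R[2])
E
```

```text
pics
top 548.578488120694 [ 0.37978248 -0.11361488  1.27732771] [ 1.55127217e-01  5.92146180e-06 -9.87894502e-01]
scene 444.22014307045583 [1.09484092 0.47239067 0.86351993] [-0.48274981 -0.53782008 -0.69116003]
```

View pics/top0.png

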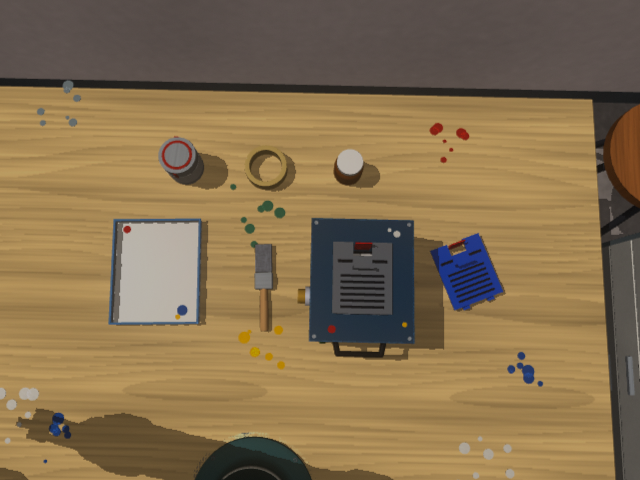

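View pics/scene0.png

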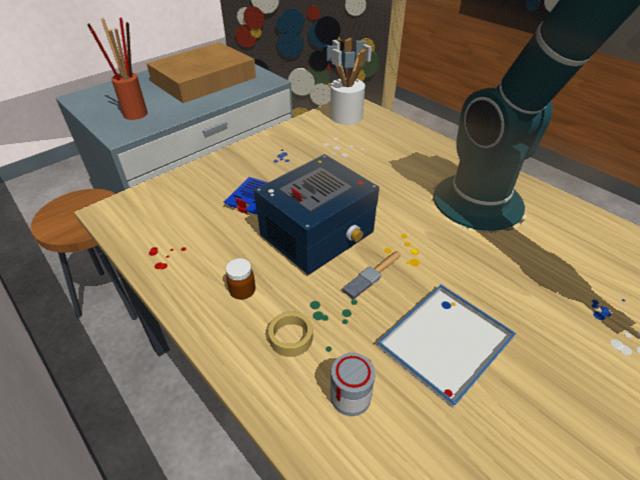

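The top view shows the turbine top's corners near (313,219), (414,220), (414,343), (309,343). The red tab is at (363,247), on the far side (+x). The tray is at the left, (109–202, 219–325), and the blue cover at the right is a look-alike.

```bash
python3 - <<'E'
from h import *
for nm,z,pts in(('turb',.17,[(313,219),(414,220),(414,343),(309,343)]),('tray',.022,[(114,219),(202,219),(200,325),(109,325)]),('tab',.195,[(363,247)])):
    P=np.array([unproj('top',p,z)[:2] for p in pts]);print(nm,P.round(3).tolist(),P.mean(0).round(4),[round(float(np.linalg.norm(P[i]-P[i-1])),3) for i in range(len(P))])
s=robot.get_state();print(s['tool_rot'],s['opening'],s['force'])
K,R,t=cam('wrist');print(-R.T@t-s['ee_pos'],R)
c=P.mean(0)
for sg in(1,-1):
    y=np.array([sg,0,0.]);z=np.array([0,0,-1.]);M=np.c_[np.cross(y,z),y,z]
    for p in([.47,-.2,.45],[.47,-.2,.195],[.47,.22,.06]):
        print(sg,p,robot.ik(p,M))
img=cv2.imread('pics/top0.png')
a=cv2.resize(img[205:355,295:430],None,fx=4,fy=4,interpolation=cv2.INTER_CUBIC);cv2.imwrite('pics/c1.png',a)
E
```

```text
turb [[0.598, -0.119], [0.601, -0.327], [0.352, -0.325], [0.347, -0.117]] [ 0.4744 -0.2221] [0.251, 0.208, 0.249, 0.209]
tray [[0.616, 0.343], [0.621, 0.138], [0.377, 0.13], [0.373, 0.335]] [0.4969 0.2366] [0.244, 0.205, 0.244, 0.205]
tab [[0.538, -0.22]] [ 0.5385 -0.2201] [0.0]
[[-9.66444442e-01  2.56875701e-01 -1.24828520e-04]
 [ 2.56875694e-01  9.66443921e-01 -1.01280710e-03]
 [-1.39525770e-04 -1.01088721e-03 -9.99999479e-01]] 0.09388900830299735 [ 0.16906145  0.26770708 -0.7695351 ]
[-0.06365047  0.01746777  0.16082064] [[ 0.25619187  0.96662492 -0.00141373]
 [ 0.94037702 -0.24889614  0.23182273]
 [ 0.22373376 -0.06072054 -0.97275702]]
1 [0.47, -0.2, 0.45] [-0.46442792  0.09579646  0.88846525  1.56385127 -0.07440916  1.51736826
  0.42576815]
1 [0.47, -0.2, 0.195] [-0.45140323  0.37524905  0.97523743  1.94888574 -0.36719355  1.00683724
  0.69269226]
1 [0.47, 0.22, 0.06] [-0.86600735  0.49706081  0.45475319  2.01376208 -0.33047593  0.70163297
 -0.20384615]
-1 [0.47, -0.2, 0.45] [-0.61817615  0.11788379  1.07470645  1.56666132 -0.10375853  1.51889812
 -2.68258146]
-1 [0.47, -0.2, 0.195] [-0.5252616   0.42660561  1.0894651   1.95040408 -0.44222894  1.02947065
 -2.37762316]
-1 [0.47, 0.22, 0.06] [-0.38770858  0.4612485  -0.13271145  1.99769703  0.09284694  0.68827459
  2.56311042]
```

```bash
cat >> h.py <<'E'
def down(yaw):
    y=np.array([np.cos(yaw),np.sin(yaw),0]);z=np.array([0,0,-1.]);return np.c_[np.cross(y,z),y,z]
E
python3 - <<'E'
from h import *
robot.move_ptp([.48,-.21,.40],down(0)); robot.pause(.3)
C=cam('wrist'); np.savez('w1.npz',K=C[0],R=C[1],t=C[2])
im=save('wrist','w1.png'); 
s=robot.get_state();print(s['time'],s['ee_pos'],s['qpos'],s['force'])
print(C[0],-C[1].T@C[2])
cx,cy=.474,-.222
def W(p): return [cx+p[0]/1e3,cy+p[1]/1e3,.146+p[2]/1e3]
print(proj('wrist',[W(p) for p in((76,60,28),(76,-60,28),(-68.5,-60,28),(-68.5,60,28),(20,20,52),(20,-20,52))],C).round(1).tolist())
E
```

```text
3.575 [ 0.48003386 -0.20990995  0.39996092] [-0.38742185  0.145723    0.84390505  1.62978047 -0.11002406  1.41559115
  0.46840691] [-0.27922414  1.63559517  0.07678579]
[[332.85178053   0.         322.22296407]
 [  0.         332.85178053 242.62215669]
 [  0.           0.           1.        ]] [ 0.48119153 -0.14276334  0.56083127]
[[382.7, 180.4], [378.4, 279.7], [260.7, 279.6], [256.3, 180.3], [334.1, 218.3], [333.7, 253.4]]
```

View pics/w1.png

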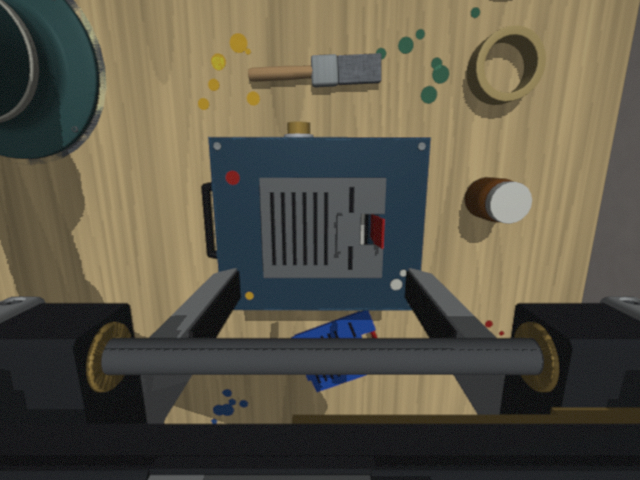

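The cover sits in the turbine at about (260–386, 178–279), with the tab at (373,231) towards +x. I'll enlarge this to read its corners.

```bash
python3 - <<'E'
import cv2
i=cv2.imread('pics/w1.png')[170:285,250:400]
cv2.imwrite('pics/w1c.png',cv2.resize(i,None,fx=5,fy=5,interpolation=cv2.INTER_CUBIC))
E
```

```text
(no output)
```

View pics/w1c.png

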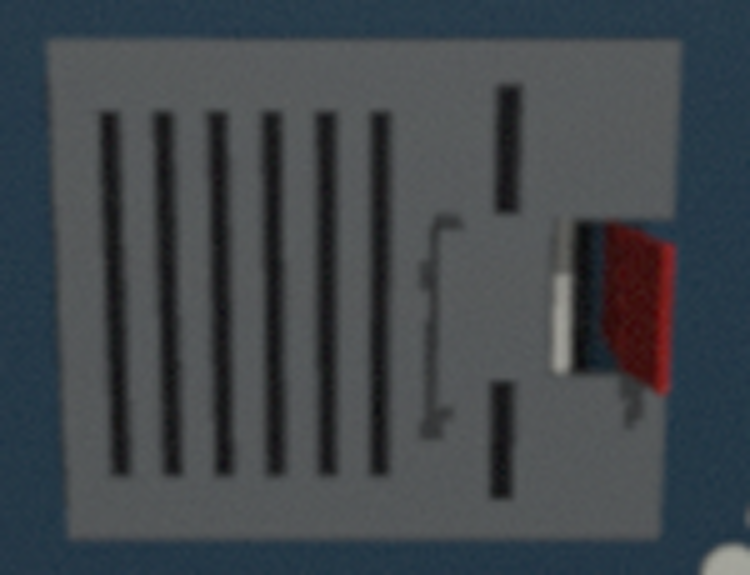

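The cover's plate corners in the crop are at (48,40), (682,40), (662,540) and (70,540). The paddle's top outer edge runs from (675,245) to (667,392). I'll fit the cover pose from these, fit the tray from the top view, then check.

```bash
python3 - <<'E'
from h import *
from scipy.optimize import least_squares
d=np.load('w1.npz');C=(d['K'],d['R'],d['t'])
px=np.array([(48,40),(682,40),(662,540),(70,540),(675,245),(667,392)],float)/5+[250,170]-.4
M=np.array([(-68.5,60,28),(76,60,28),(76,-60,28),(-68.5,-60,28),(75,17,54),(75,-17,54)])/1e3
def T(v,M):
    c,s=np.cos(v[2]),np.sin(v[2]);return M@np.array([[c,s,0],[-s,c,0],[0,0,1]])+[v[0],v[1],.146]
r=least_squares(lambda v:(proj('',T(v,M),C)-px).ravel(),[.474,-.222,0]);print(r.x,r.fun.reshape(-1,2).round(2).tolist())
r2=least_squares(lambda v:(proj('',T(v,M[:4]),C)-px[:4]).ravel(),[.474,-.222,0]);print(r2.x)
# tray
P=np.array([[0.616,.343],[.621,.138],[.377,.13],[.373,.335]])
e=(P[0]+P[1]-P[2]-P[3]);print('tray yaw',np.arctan2(e[1],e[0]))
e=P[0]-P[1]+P[3]-P[2];print(np.arctan2(-e[0],e[1]))
E
```

```text
[ 0.4764375  -0.21902392  0.00247221] [[-0.99, 0.16], [-1.22, -0.04], [-1.35, -0.33], [-0.86, -0.19], [1.93, -0.07], [2.21, 0.59]]
[ 0.4777416  -0.21912028  0.00197435]
tray yaw 0.03284239616092655
0.021947694755305933
```

Accounting for the paddle's true top edge (x≈72), the cover lies at (0.4777, −0.2191) with yaw 0.002. I'll descend around the rib and tab, narrow the fingers, and touch the rib lightly to refine x.

```bash
python3 - <<'E'
from h import *
x0,y0=.4777,-.2191
robot.move_ptp([x0+.0465,y0,.26],down(.002))
robot.move_linear([x0+.0465,y0,.197],.08,threshold=6)
robot.gripper_to(.060)
s=robot.get_state();f0=np.array(s['force']);print(s['ee_pos'],s['opening'],f0,s['grasp_force'])
hit=robot.move_linear([x0+.0545,y0,.197],.01,threshold=2)
s=robot.get_state();print(hit,s['ee_pos'],s['opening'],np.array(s['force'])-f0,s['time'])
print('rib face est x0', s['ee_pos'][0]-s['opening']/2-.020)
save('wrist','w2.png')
E
```

```text
[ 0.52420306 -0.21909612  0.19700166] 0.06012681474283611 [ 0.22943135  0.18864899 -0.44105322] 0.0
True [ 0.52708147 -0.21898494  0.196661  ] 0.060145485813926085 [ 0.1460664  -0.51200603  0.2189056 ] 6.3
rib face est x0 0.47700872298488695
```

View pics/w2.png

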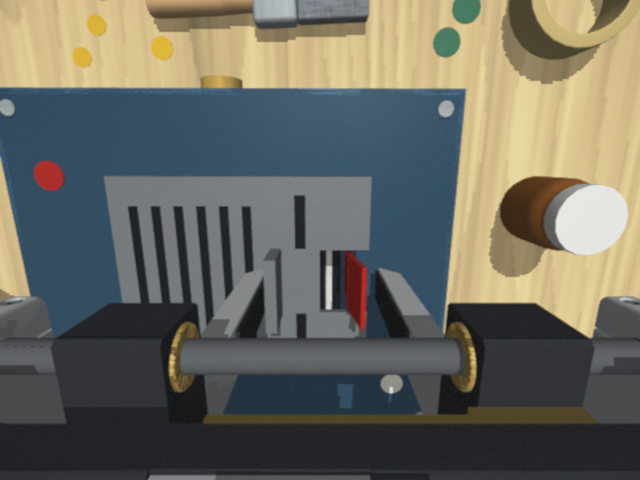

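Rib contact puts the cover's x at 0.477, which agrees with the images. The view shows the left finger beside the rib (265,290) and the right finger just outside the red tab (357,290). Now I'll squeeze in steps, holding the rib-side finger still so that no load goes into the case.

```bash
python3 - <<'E'
from h import *
x0,y0=.4770,-.2191
for w in np.r_[np.arange(.058,.044,-.002),np.arange(.044,.032,-.001)]:
    robot.move_linear([x0+.0200+w/2,y0,.197],.03)
    robot.gripper_to(w); s=robot.get_state()
    print(round(w,4),round(s['opening'],4),round(float(np.max(s['grasp_force'])),1),np.round(s['force'],1),round(s['ee_pos'][0],4))
    if np.abs(s['force'][0])>9 or np.max(s['grasp_force'])>22: break
print(s['time']); save('wrist','w3.png')
E
```

```text
0.058 0.058 0.0 [-0.9 -0.4 -0.3] 0.526
0.056 0.0556 0.0 [ 0.  -0.1 -0.1] 0.525
0.054 0.0541 0.0 [ 0.8 -0.3  0.1] 0.524
0.052 0.0518 0.5 [ 0.1 -0.5 -1.3] 0.5231
0.05 0.0502 6.3 [-3.6  0.   2.6] 0.5217
0.048 0.048 7.5 [-3.8  0.   5.2] 0.5208
0.046 0.0463 8.7 [-4.4  1.5  5.6] 0.5196
0.044 0.0443 9.8 [-4.5  0.1  7.4] 0.5185
0.044 0.0442 9.8 [-4.7  0.4  7.4] 0.5185
0.043 0.0433 10.2 [-5.6  1.5  6.9] 0.5181
0.042 0.0426 10.6 [-4.1  1.1  6. ] 0.5176
0.041 0.0418 15.5 [-3.3  0.9  6.5] 0.5172
0.04 0.0405 17.9 [-2.5 -0.4  5. ] 0.5167
0.039 0.0396 20.0 [-2.6  0.1  4.1] 0.5162
0.038 0.0384 20.6 [-2.9  0.6  1.9] 0.5158
0.037 0.0375 23.1 [-2.3 -0.4  1.1] 0.5153
14.175
```

The tab is at its stop (37.5 mm opening, 23 N) with small net force on the case. Now I'll swing up about the hinge line in small arcs.

```bash
cat >> h.py <<'E'
from scipy.spatial.transform import Rotation as Ro
X0,Y0=.4770,-.2191
H=np.array([X0-.0685,Y0,.170]); T0=np.array([.5153,Y0,.197])
def tilt(a,dx=0,dz=0):
    R=Ro.from_euler('y',-a).as_matrix(); return H+R@(T0-H)+[dx,0,dz], R@down(.002)
def rep(l):
    s=robot.get_state();print(l,np.round(s['force'],1),round(s['opening'],4),np.round(s['grasp_force'],1),np.round(s['ee_pos'],4),round(s['time'],2));return s
E
python3 - <<'E'
from h import *
for a in np.arange(.05,.37,.05):
    p,R=tilt(a); robot.move_linear(p,.04,frame=R); s=rep(round(a,2))
    if np.abs(s['force']).max()>13: break
save('wrist','w4.png');save('scene','s4.png')
a,b=cv2.imread('pics/w4.png'),cv2.imread('pics/s4.png')[130:290,210:410]
b=cv2.resize(b,None,fx=2,fy=2,interpolation=cv2.INTER_CUBIC); a=cv2.resize(a[100:420],(400,320))
cv2.imwrite('pics/m4.png',np.hstack([a,b]))
E
```

```text
0.05 [ 0.4 -0.3 -1.8] 0.0376 20.1 [ 0.5137 -0.219   0.2025] 14.52
0.1 [ 0.   0.1 -2. ] 0.0371 20.2 [ 0.5121 -0.219   0.2076] 14.81
0.15 [ 0.1  0.7 -1.7] 0.0377 20.2 [ 0.51   -0.219   0.2127] 15.1
0.2 [-0.6  1.3 -2.5] 0.0375 20.3 [ 0.5078 -0.2189  0.2177] 15.39
0.25 [ 0.9  1.6 -1.2] 0.0376 20.3 [ 0.5053 -0.219   0.2226] 15.68
0.3 [ 0.4  0.6 -1.1] 0.0375 20.4 [ 0.5026 -0.219   0.2274] 15.97
0.35 [ 0.3  0.5 -2.1] 0.0375 20.4 [ 0.4996 -0.219   0.232 ] 16.27
```

View pics/m4.png

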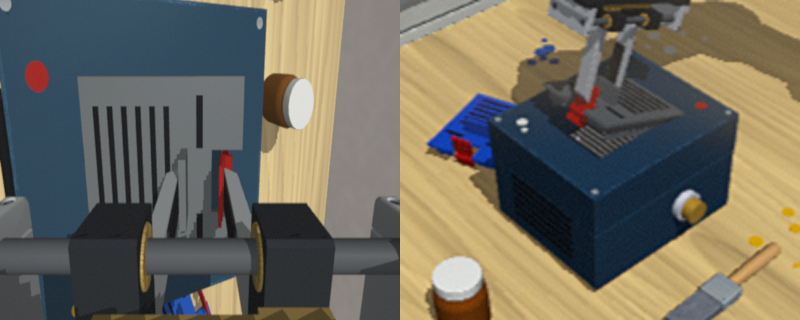

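The cover is swung up cleanly, with its tab end raised and near-zero forces. Next: draw it out along +x, lift, level, and carry it over the tray.

```bash
python3 - <<'E'
from h import *
p,R=tilt(.35,.015,0); robot.move_linear(p,.04); s=rep('draw')
assert np.abs(s['force']).max()<13
p,R=tilt(.35,.017,.03); robot.move_linear(p,.05); s=rep('lift1')
assert np.abs(s['force']).max()<13
p,R=tilt(.35,.017,.09); robot.move_linear(p,.12); rep('lift2')
q=robot.get_state()['ee_pos']; robot.move_linear([q[0],q[1],.32],.1,frame=down(.002)); rep('level')
tx,ty,ya=.4969,.2366,.027
g=[tx+.0383-.00375,ty,.32]
for f in(.5,1):
    robot.move_linear([q[0]+f*(g[0]-q[0]),q[1]+f*(g[1]-q[1]),.32],.2,frame=down(.002+f*(ya-.002)))
robot.move_linear([g[0],g[1],.14],.15); rep('over')
save('wrist','w5.png');save('scene','s5.png');save('top','t5.png')
a,b,c=[cv2.imread('pics/'+f) for f in('w5.png','s5.png','t5.png')]
b=b[200:440,300:540]; c=c[180:360,70:330]
f=lambda i,s:cv2.resize(i,s,interpolation=cv2.INTER_CUBIC)
cv2.imwrite('pics/m5.png',np.hstack([f(b,(400,400)),f(c,(400,400))]))
E
```

```text
draw [ 0.9  0.3 -0. ] 0.0376 20.1 [ 0.5147 -0.2192  0.2319] 16.89
lift1 [-0.4  0.4 -1.3] 0.0373 20.4 [ 0.5165 -0.2189  0.2619] 17.64
lift2 [-0.5  0.7 -1.5] 0.0376 20.4 [ 0.5163 -0.2188  0.3212] 18.29
level [-0.7 -0.2 -1.2] 0.0374 20.1 [ 0.5163 -0.2191  0.3185] 18.79
over [-0.6  0.9 -2.5] 0.0373 20.1 [0.5319 0.2368 0.1408] 22.73
```

View pics/m5.png

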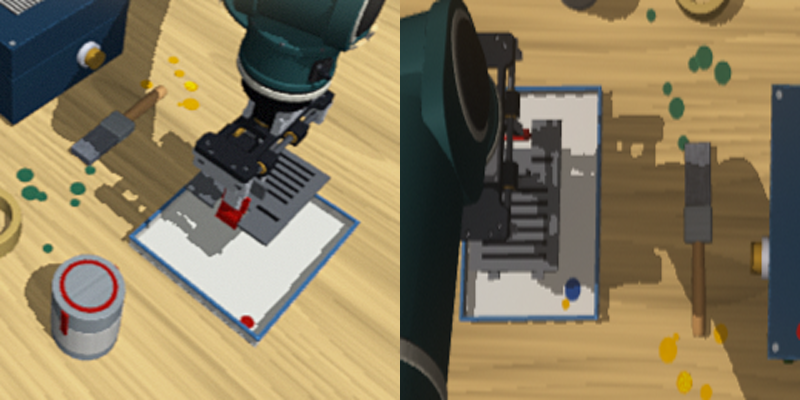

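The cover hangs level over the middle of the tray with its plate up. Now I'll lower it to contact, release step by step (rib finger held still), and retreat.

```bash
python3 - <<'E'
from h import *
q=np.array(robot.get_state()['ee_pos'])
robot.move_linear([q[0],q[1],.062],.1); rep('near')
hit=robot.move_linear([q[0],q[1],.050],.012,threshold=3); s=rep(hit); robot.pause(.3)
z=s['ee_pos'][2]; w0=s['opening']; d=np.array([np.cos(.027),np.sin(.027)])
for w in np.arange(.040,.0561,.002):
    xy=q[:2]+d*(w-w0)/2
    robot.gripper_to(w); robot.move_linear([xy[0],xy[1],z],.03)
rep('rel'); robot.gripper_to(.092); rep('open')
robot.move_linear([xy[0],xy[1],.16],.1); robot.move_linear([xy[0],xy[1],.32],.2)
robot.move_ptp([.40,-.02,.42],down(.1)); rep('away')
save('top','t6.png');save('scene','s6.png')
b,c=cv2.imread('pics/s6.png')[130:450,200:540],cv2.imread('pics/t6.png')[120:360,90:430]
f=lambda i,s:cv2.resize(i,s,interpolation=cv2.INTER_CUBIC)
cv2.imwrite('pics/m6.png',np.hstack([f(b,(400,400)),f(c,(400,400))]))
E
```

```text
near [ 0.6  0.4 -2.1] 0.0369 20.1 [0.5321 0.2368 0.0625] 23.81
True [-0.7  0.3  6.2] 0.0376 19.3 [0.5317 0.2368 0.0538] 24.5
rel [ 0.4  0.4 -0.4] 0.0559 0.0 [0.541  0.237  0.0537] 29.38
open [ 0.2 -0.4  1.1] 0.0919 0.0 [0.5409 0.237  0.0537] 30.1
away [-0.4  0.5  0.5] 0.0921 0.0 [ 0.4003 -0.019   0.4197] 33.44
```

View pics/m6.png

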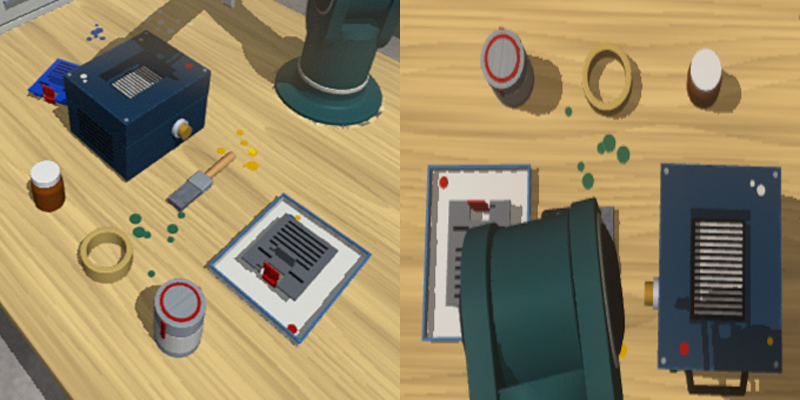

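The cover lies flat and right way up in the tray, the turbine's opening shows the filter, and everything else is where it was.

```bash
python3 -c "
from rig import robot
print(robot.sign_off())"
```

```text
the job is handed in; nothing more can be done
None
```

The filter cover was unclipped, swung up, drawn out and laid flat, right way up in the enamel tray with only small forces on the plastic, nothing else was moved, and the job was handed in at about 33 s.

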